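Pack the amplifier kit into its charging caddy

ROBOT

A 6-joint arm with a two-finger parallel gripper is mounted at the origin on the work surface. World frame = base frame: x ahead of the robot, y to its left, z up, the work surface at z = 0. Lengths are in m, angles in rad, forces in N, time in s.
With the tool pointing down it reaches from about 0.425 to 0.95 m from the base axis. Payload 14.7 kg.
Tool frame: the origin (TCP) lies where the fingers leave the gripper's body, on its centre line; the fingertips stand 73 mm ahead of it and the grasp point (between the pads) lies 54 mm ahead of it (arm.grip_depth is the z of the grasp point in the tool frame, in m); z points along the fingers, y is the line along which they close (so a half turn about z gives the same grasp; the last joint's range is limited). The gripper opens to 85 mm and grips with 20 to 120 N. Pads are 22 mm wide; open, the fingers measure 114 mm over their backs; the gripper's body (76 mm by 85 mm) begins 54 mm behind the grasp point. The pads swing forward as they close: fully open they stand 13 mm farther back than shut.
Start: joints at [1.154, 0.48, 1.596, -0, 1.065, -0.047], TCP at [0.235, 0.606, 0.304] pointing down, gripper open.
Joint ranges: [-2.75, 2.75], [-0.82, 2.05], [0.23, 2.67], [-1.56, 4.7], [0.09, 2.69], [-2.92, 2.92]. Speed limits (rad/s): [1.89, 1.89, 2.39, 3.01, 3.01, 3.01].

INTERFACE

Orientations are given as a rotation vector (axis times angle).
In Python, from plant import arm gives the robot as it stands. Calls block until the motion is done:
- arm.move_ptp(position, orientation): joint-space move of the TCP to a pose.
- arm.movel(position, max_speed=0.15, frame=None): straight line of the TCP; frame=None keeps the orientation; max_speed is the mean speed in m/s.
- arm.goto_joints(angles): joint-space move.
- arm.gripper_open() and arm.grasp(force=None): open the fingers fully, or close them until they stop; force is the grip in N (None keeps the last).
- arm.wait(seconds).
- arm.inverse_kinematics(position, orientation): joint angles nearest the present ones, or None.
- arm.get_state(): the state.
- arm.camera(name): name is "scene" or "top" or "wrist"; returns a dict with "pixels" (400x640x3 uint8, red, green, blue), "fovy" (degrees; the focal length in pixels is half the picture's height over the tangent of half this angle, whatever the lens; pixels are square), "cx", "cy" (the principal point, pixels), "world_to_cam" (4x4, takes a point from world to camera coordinates). Camera axes: x right, y down, z forward; pixel columns grow to the right and rows downward; lengths in m; the calibration is good to about 2 mm. A picture is of the moment at which its call begins. There is no depth.
A pose or a line that the arm cannot do raises arm.Unreachable and nothing moves.
- arm.finish_job(): hands the job in; it is judged then, once.
The state is a dict: "time": time; "q": joint angles; "joint_velocities": joint speeds; "tau": joint torques, N m; "tool_pos": TCP position; "tcp_rot": TCP orientation; "ft_force": force on the tool from outside, world axes, zero at the start; "moment": the same for the moment, N m; "grip_width": finger opening in m; "grip_force": force on a finger pad.
Only numpy, scipy, OpenCV 4.12 (cv2) and the standard library are available. Lean on these libraries where they do the work, as an engineer would, in place of code of your own. Each camera call takes 0.05 s, during which the arm holds its last target. There are 200 camera calls.

TASK

The sound workshop is over: pack the amplifier kit back into its caddy for the night. Plug every battery pack fully home into a charger well of its own, shoulder down on the deck, and only when all of them are in, push the mains switch right over to on; the jar, wire reel, transformer and loudspeaker go upright, side by side on the floor of the long wooden tray. Leave the other things on the table alone.

Things in the scene. Friction and masses are not known exactly. Their poses are not given: they have to be found in the camera images.
- caddy: Kit caddy fixed to the table, plywood base 177 (own x) x 294 mm (own y), origin at the centre of its underside, yaw within 0.2 rad. Its -x half, nearer the robot: grey charger block 82 mm wide, 294 mm long, flat top (deck) 42 mm above the table, three wells in a row along y and the mains switch at the +y end. Its +x half: the long wooden tray.
- well0 (a point): Centre of the mouth of charger well 0, at deck height (42 mm above the table). Rectangular well 47 mm (caddy x) by 63 mm (caddy y), 29 mm deep; wells 0, 1, 2 follow one another at 80 mm towards caddy +y, axes as the caddy's. All wells are alike and start empty.
- well1 (a point): Centre of the mouth of charger well 1, at deck height (42 mm above the table). Rectangular well 47 mm (caddy x) by 63 mm (caddy y), 29 mm deep; wells 0, 1, 2 follow one another at 80 mm towards caddy +y, axes as the caddy's. All wells are alike and start empty.
- well2 (a point): Centre of the mouth of charger well 2, at deck height (42 mm above the table). Rectangular well 47 mm (caddy x) by 63 mm (caddy y), 29 mm deep; wells 0, 1, 2 follow one another at 80 mm towards caddy +y, axes as the caddy's. All wells are alike and start empty.
- tray (a point): Centre of the wooden tray's inner floor (8 mm above the table), axes as the caddy's. Inside, the tray is 70 mm wide (caddy x) and 274 mm long (caddy y); its walls are 10 mm thick and 28 mm high over its floor (36 mm above the table). It lies 91 mm to caddy +x and 18 mm to caddy +y of well1.
- switch (a joint): Charger's mains switch: steel bat lever on the deck, 60 mm beyond the last well's centre towards caddy +y. Pivot 46 mm above the table, axis along caddy y, 46 mm to the centre of its 16 mm ball tip. 0 = off, leaning 0.45 rad to caddy -x (the robot); 0.9 = on, leaning 0.45 rad to +x (the tray). Friction holds it where it is left; about 1.5 N at the tip moves it.
- switch_tip (a point): Centre of the ball on the switch lever's tip, 87 mm above the table when off.
- pack0: Black battery pack, pale label on top, standing on its plug; may be absent. Plug 60 mm (own x) by 44 mm (own y), 24 mm high, its lowest 6 mm bevelled by 3.5 mm; body above it 66 (x) by 50 mm (y), 40 mm high; grip across the 50 mm. Fits a well with its x along caddy y, either way round; home, its shoulder is on the deck, underside 24 mm below. 0.2 to 0.4 kg. Origin: centre of underside, z up.
- pack1: Black battery pack, pale label on top, standing on its plug; may be absent. Plug 60 mm (own x) by 44 mm (own y), 24 mm high, its lowest 6 mm bevelled by 3.5 mm; body above it 66 (x) by 50 mm (y), 40 mm high; grip across the 50 mm. Fits a well with its x along caddy y, either way round; home, its shoulder is on the deck, underside 24 mm below. 0.2 to 0.4 kg. Origin: centre of underside, z up.
- pack2: Black battery pack, pale label on top, standing on its plug; may be absent. Plug 60 mm (own x) by 44 mm (own y), 24 mm high, its lowest 6 mm bevelled by 3.5 mm; body above it 66 (x) by 50 mm (y), 40 mm high; grip across the 50 mm. Fits a well with its x along caddy y, either way round; home, its shoulder is on the deck, underside 24 mm below. 0.2 to 0.4 kg. Origin: centre of underside, z up.
- jar: Upright clear jar of brass parts with a steel cap, straight-sided, 58 mm across and 70 mm high, about 0.22 kg. Origin at the centre of its underside, z up.
- reel: Reel of copper wire standing on its flange, straight-sided, 60 mm across and 66 mm high, about 0.35 kg. Origin at the centre of its underside, z up.
- transformer: Mains transformer with iron core and copper winding, 62 mm (own x) by 56 mm (own y) and 64 mm high; grip it across the 56 mm. About 0.55 kg. Origin at the centre of its underside, z up.
- speaker: Small wooden loudspeaker cabinet, 60 mm (own x) by 58 mm (own y) and 66 mm high, cone on its -x face; about 0.26 kg. Origin at the centre of its underside, z up.
- bowl: Not part of the job, leave it alone: shallow steel bowl, 110 mm across and 35 mm high.
- screwdriver: Not part of the job, leave it alone: screwdriver with a red handle, 190 mm long, lying down.
- comb: Not part of the job, leave it alone: blue plastic comb, 160 x 34 mm and 6 mm high, lying flat.
- fan: Not part of the job, leave it alone: black square cooling fan, 80 x 80 x 25 mm, lying flat.
- tin: Not part of the job, leave it alone: shallow aluminium tin, 90 mm across and 22 mm high.
- pickup: Not part of the job, leave it alone: black guitar pickup, 70 x 38 x 20 mm, lying flat.

How it is judged:
On the way, in this order (a step that is already met when the one before it is completed fails the run):
1. every battery pack is plugged fully home in a well (((horizontal distance between pack0 and well0 below 0.006 m and z of pack0 in the frame of well0 below -0.0205 m) or (horizontal distance between pack0 and well1 below 0.006 m and z of pack0 in the frame of well1 below -0.0205 m) or (horizontal distance between pack0 and well2 below 0.006 m and z of pack0 in the frame of well2 below -0.0205 m)) and angle between the x axis of each of pack0, pack1, pack2 and the y axis of caddy, either way round below 0.1 rad and angle between each of pack0, pack1, pack2's own z axis and vertical below 0.1 rad and ((horizontal distance between pack1 and well0 below 0.006 m and z of pack1 in the frame of well0 below -0.0205 m) or (horizontal distance between pack1 and well1 below 0.006 m and z of pack1 in the frame of well1 below -0.0205 m) or (horizontal distance between pack1 and well2 below 0.006 m and z of pack1 in the frame of well2 below -0.0205 m)) and ((horizontal distance between pack2 and well0 below 0.006 m and z of pack2 in the frame of well0 below -0.0205 m) or (horizontal distance between pack2 and well1 below 0.006 m and z of pack2 in the frame of well1 below -0.0205 m) or (horizontal distance between pack2 and well2 below 0.006 m and z of pack2 in the frame of well2 below -0.0205 m))), for 0.2 s.
2. then the mains switch is pushed over to on (value of joint switch above 0.75 rad), for 0.2 s.
At the end, for the whole second after the job is handed in: Every pack present is home in a well: underside over 20.5 mm below its mouth, within 6 mm of its centre, long side along the row to 0.1 rad. Jar, reel, transformer and speaker stand still and upright (0.12 rad) on the tray floor. The switch is on (over 0.75 rad) (all of step 1 and x of jar in the frame of tray between -0.012 and 0.012 m and y of jar in the frame of tray between -0.114 and 0.114 m and z of jar in the frame of tray between -0.004 and 0.006 m and angle between each of jar, reel, transformer, speaker's own z axis and vertical below 0.12 rad and linear speed of each of jar, reel, transformer, speaker below 0.02 m/s and x of reel in the frame of tray between -0.012 and 0.012 m and y of reel in the frame of tray between -0.114 and 0.114 m and z of reel in the frame of tray between -0.004 and 0.006 m and x of transformer in the frame of tray between -0.012 and 0.012 m and y of transformer in the frame of tray between -0.114 and 0.114 m and z of transformer in the frame of tray between -0.004 and 0.006 m and x of speaker in the frame of tray between -0.012 and 0.012 m and y of speaker in the frame of tray between -0.114 and 0.114 m and z of speaker in the frame of tray between -0.004 and 0.006 m and value of joint switch above 0.75 rad); the robot touches nothing.
It fails at once if a bystander (bowl, screwdriver, comb, fan, tin or pickup) is knocked away, more than 50 mm (distance of any of bowl, screwdriver, comb, fan, tin, pickup from where it was at the start of the episode above 0.05 m).
Of pack0, pack1, pack2 only 2 to 3 are there at a start; the rules pass over those that are not, and their reading is None.
At some moment in a run one of pack0, pack1, pack2, jar, reel, transformer, speaker may be knocked a few centimetres aside while the robot is not near it.
It also fails if it takes over 208 s, if anything falls off the work surface, if the arm or the gripper's body presses on something with over 40 N, if the wrist force passes 120 N, or if a joint passes its speed limit or range.

## Working session

There is one attempt and no reset: what is moved stays moved. The work goes in short steps, each a Python script; the robot and the scene stay as the last script left them, time stands still between calls to the robot, and variables do not carry over. Pictures are saved under pics/ and viewed, at most 14 in all, crops included, and the job is handed in when it is done.

```bash
mkdir -p pics; ls; python3 - <<'E'
from plant import arm
import cv2,numpy as np
for n in ("top","scene"):
    c=arm.camera(n); cv2.imwrite(f"pics/{n}0.png",c["pixels"][:,:,::-1])
    print(n,c["fovy"],c["cx"],c["cy"],np.round(c["world_to_cam"],4).tolist(),[k for k in c])
print(arm.get_state()["time"], arm.get_state()["tcp_rot"])
E
```

```text
pics
top 49.9566259445576 319.6829341982374 197.17306667806253 [[-0.0111, -0.9999, -0.0091, 0.0176], [-0.9965, 0.0118, -0.0824, 0.5853], [0.0825, 0.0081, -0.9966, 1.0763], [0.0, 0.0, 0.0, 1.0]] ['pixels', 'fovy', 'cx', 'cy', 'world_to_cam']
scene 50.775398766712755 319.22958879395156 200.31371514356582 [[-0.3334, 0.9428, 0.0045, 0.1813], [0.6232, 0.2239, -0.7493, -0.3055], [-0.7075, -0.247, -0.6622, 1.7905], [0.0, 0.0, 0.0, 1.0]] ['pixels', 'fovy', 'cx', 'cy', 'world_to_cam']
0.1 [-5.77486981e-01 -3.08779009e+00  1.67373412e-03]
```

View pics/top0.png

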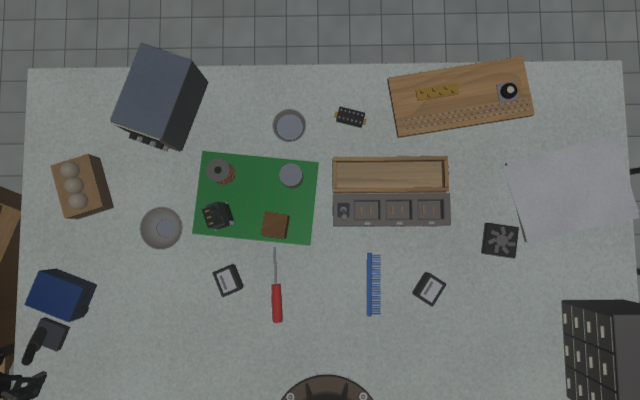

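View pics/scene0.png

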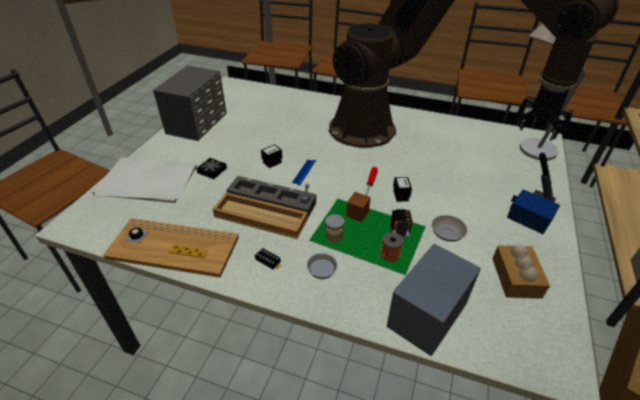

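The top view shows two packs, at (228,280) and (430,289). The reel is at (220,172), jar (290,175), transformer (217,215) and speaker (275,224). The caddy spans (333..450, 157..227), with the switch at its left (+y) end. I'll get coarse positions first, then close-ups from the wrist camera.

```bash
cat > h.py <<'E'
from plant import arm
import numpy as np, cv2
from scipy.spatial.transform import Rotation as R
def rv(a): return (R.from_euler('z',a)*R.from_euler('x',np.pi)).as_rotvec()
def cam(n,f=None):
    c=arm.camera(n)
    if f: cv2.imwrite(f"pics/{f}.png",c["pixels"][:,:,::-1]); np.save(f"pics/{f}.npy",{k:v for k,v in c.items()},allow_pickle=True)
    return c
def load(f): return np.load(f"pics/{f}.npy",allow_pickle=True).item()
def foc(c): return c["pixels"].shape[0]/2/np.tan(np.radians(c["fovy"])/2)
def ray(c,u,v,z):
    W=np.linalg.inv(c["world_to_cam"]); f=foc(c)
    d=W[:3,:3]@np.array([(u-c["cx"])/f,(v-c["cy"])/f,1]); o=W[:3,3]
    return (o+d*(z-o[2])/d[2])[:2]
def proj(c,p):
    q=c["world_to_cam"]@np.append(p,1); return foc(c)*q[:2]/q[2]+[c["cx"],c["cy"]]
def near(a,x,y):   # yaw mod pi closest to joint 6 = 0
    b=np.arctan2(y,x)+np.pi/2
    return a+np.pi*np.round((b-a)/np.pi)
def ptp(x,y,z,a): arm.move_ptp([x,y,z],rv(near(a,x,y)))
def T(): return round(arm.get_state()["time"],1)
E
python3 - <<'E'
from h import *
c=cam("top","t1")
for n,u,v,z in [("packA",228,280,.064),("packB",430,289,.064),("reel",220,172,.066),("jar",290,175,.07),("trafo",217,215,.064),("spk",275,224,.066),("cadTL",333,157,.036),("cadBR",450,227,.042),("sw",344,211,.087),("caddy",391,191,.04)]:
    p=ray(c,u,v,z); print(n,p.round(3),np.hypot(*p).round(3))
W=np.linalg.inv(arm.camera("wrist")["world_to_cam"]); s=arm.get_state()
r=R.from_rotvec(s["tcp_rot"]).as_matrix()
print("cam in tool",(r.T@(W[:3,3]-s["tool_pos"])).round(3),(r.T@W[:3,:3]).round(2).tolist(),arm.camera("wrist")["fovy"])
E
```

```text
packA [0.382 0.236] 0.449
packB [ 0.356 -0.254] 0.437
reel [0.648 0.257] 0.697
jar [0.637 0.083] 0.643
trafo [0.541 0.264] 0.602
spk [0.517 0.121] 0.531
cadTL [ 0.687 -0.024] 0.688
cadBR [ 0.505 -0.314] 0.595
sw [ 0.546 -0.048] 0.548
caddy [ 0.598 -0.17 ] 0.621
cam in tool [ 0.081  0.    -0.07 ] [[-0.0, -0.95, -0.32], [1.0, -0.0, -0.0], [0.0, -0.32, 0.95]] 58.49992974375999
```

```bash
python3 - <<'E'
from h import *
for n,x,y,z in [("mat",.58,.19,.32),("pa",.43,.26,.25),("pb",.42,-.28,.25),("cad",.6,-.16,.30)]:
    try:
        ptp(x,y,z,np.arctan2(y,x)+np.pi/2)
        arm.wait(.2); c=cam("wrist",n); print(n,T(),proj(c,[x,y,.04]).round())
    except arm.Unreachable as e: print(n,e)
ims=[cv2.imread(f"pics/{n}.png") for n in ("mat","pa","pb","cad")]
m=np.vstack([np.hstack(ims[:2]),np.hstack(ims[2:])])
cv2.imwrite("pics/m1.png",cv2.resize(m,(800,500),interpolation=cv2.INTER_AREA))
E
```

```text
mat 2.5 [324. 169.]
pa 3.5 [322. 187.]
pb 5.7 [324. 189.]
cad 6.8 [325. 172.]
```

View pics/m1.png

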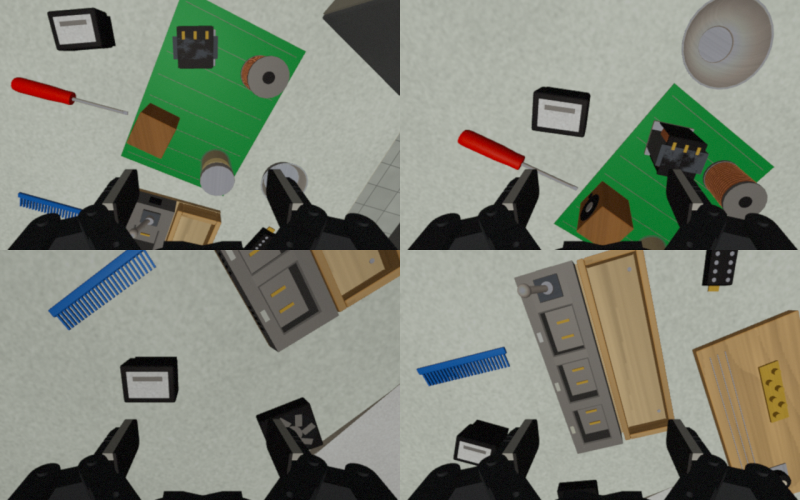

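View pics/cad.png

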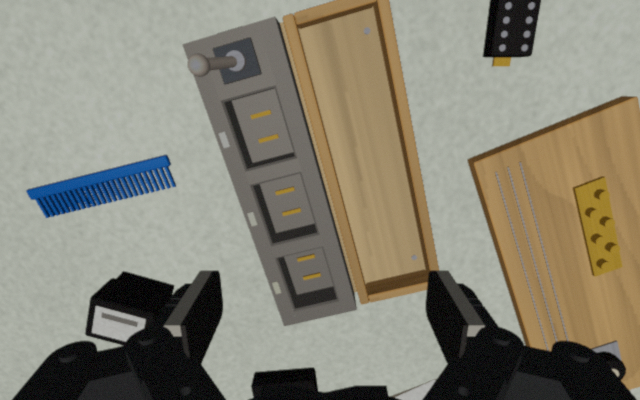

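```bash
cat >> h.py <<'E'
from scipy.optimize import least_squares
def cad2w(p,P):
    x,y,t=P; p=np.atleast_2d(p); c,s=np.cos(t),np.sin(t)
    return np.c_[x+c*p[:,0]-s*p[:,1], y+s*p[:,0]+c*p[:,1], p[:,2]]
def fit(c,pts,uv,P0):
    g=lambda P:(np.array([proj(c,q) for q in cad2w(pts,P)])-uv).ravel()
    r=least_squares(g,P0,loss='soft_l1'); return r.x, r.fun.reshape(-1,2)
E
python3 - <<'E'
from h import *
c=load("cad"); g=cv2.cvtColor(c["pixels"],cv2.COLOR_RGB2GRAY)
mm=1e-3
pts=[(-88.5,147,42),(-6.5,147,42),(-1.5,147,36),(-1.5,-147,36),(88.5,-147,36)]
uv=[(184,44),(275,18),(284,18),(361,302),(438,290)]
for y,q in [(62,[(222,100),(276,86),(297,157),(243,168)]),(-18,[(252,184),(299,172),(318,234),(271,244)]),(-98,[(278,258),(322,247),(338,300),(292,306)])]:
    for (a,b),u in zip([(-1,1),(1,1),(1,-1),(-1,-1)],q): pts.append((-47.5+a*23.5,y+b*31.5,42)); uv.append(u)
pts=np.array(pts)*mm; uv=np.array(uv,float)
P,r=fit(c,pts,uv,[.6,-.17,0]); print(P.round(4)); print(r.round(1).tolist())
im=c["pixels"][:,:,::-1].copy(); k=3
x0,y0=170,0; im=cv2.resize(im[y0:y0+200,x0:x0+266],None,fx=k,fy=k,interpolation=cv2.INTER_CUBIC)
def pl(q,col):
    z=np.array([proj(c,w) for w in cad2w(np.array(q)*mm,P)]); z=((z-[x0,y0]+.5)*k).astype(int); cv2.polylines(im,[z.reshape(-1,1,2)],True,col,1)
rect=lambda cx,cy,hx,hy,z:[(cx-hx,cy-hy,z),(cx+hx,cy-hy,z),(cx+hx,cy+hy,z),(cx-hx,cy+hy,z)]
pl(rect(-47.5,0,41,147,42),(0,0,255)); pl(rect(43.5,0,45,147,36),(0,255,0))
for y in(62,-18,-98): pl(rect(-47.5,y,23.5,31.5,42),(255,255,0))
pl(rect(-47.5-46*np.sin(.45),122,8,8,87),(255,0,255))
cv2.imwrite("pics/ov.png",im)
E
```

```text
[ 0.601  -0.1685 -0.0113]
[[-0.7, -1.7], [1.6, -2.7], [-0.7, -3.1], [-1.1, 3.8], [4.0, -2.0], [2.3, 0.9], [-0.8, 0.9], [-2.0, -0.9], [3.8, 0.4], [0.4, 1.3], [0.9, 1.4], [-1.0, -1.0], [0.9, -0.3], [-1.3, 0.3], [-0.7, 1.0], [-1.8, -0.0], [1.7, 3.3]]
```

View pics/ov.png

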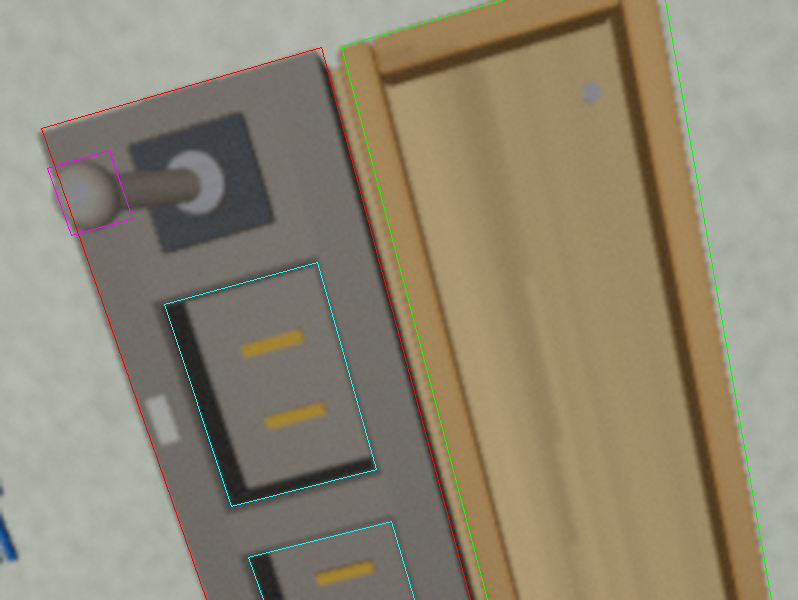

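The caddy fit lies on the edges to about 1 px, pose (0.601, -0.1685, -0.011). Next I'll measure the packs from their labels, with the seeds at (256,187) and (240,220).

```bash
cat >> h.py <<'E'
CAD=np.array([.601,-.1685,-.0113])
def label(c,seed,z=.064,thr=120):
    """pale label on black body -> centre, long-axis yaw, dims; world plane z"""
    g=cv2.cvtColor(c["pixels"],cv2.COLOR_RGB2GRAY); m=cv2.morphologyEx((g>thr).astype(np.uint8),cv2.MORPH_OPEN,np.ones((2,2)))
    n,l=cv2.connectedComponents(m,connectivity=4); b=np.array(seed)
    ys,xs=np.nonzero(m); i=np.argmin(np.hypot(xs-b[0],ys-b[1])); m=(l==l[ys[i],xs[i]]).astype(np.uint8)
    k=max(cv2.findContours(m,cv2.RETR_EXTERNAL,cv2.CHAIN_APPROX_NONE)[0],key=cv2.contourArea).reshape(-1,2)
    w=np.array([ray(c,u,v,z) for u,v in k]); (x,y),(a,b),t=cv2.minAreaRect((w*1000).astype(np.float32))
    t=np.radians(t)+(np.pi/2 if b>a else 0)
    return x/1000,y/1000,(t+np.pi/2)%np.pi-np.pi/2,max(a,b),min(a,b)
E
python3 - <<'E'
from h import *
for n,s in (("pa",(256,190)),("pb",(240,222))):
    c=load(n); print(n,np.round(label(c,s),4)); x,y,a,_,_=label(c,s)
    im=c["pixels"].copy()
    for H in ((33,25,.064),):
        q=[proj(c,[x+np.cos(a)*i*H[0]/1e3-np.sin(a)*j*H[1]/1e3,y+np.sin(a)*i*H[0]/1e3+np.cos(a)*j*H[1]/1e3,H[2]]) for i,j in((-1,-1),(1,-1),(1,1),(-1,1))]
        cv2.polylines(im,[np.round(q).astype(int).reshape(-1,1,2)],True,(255,0,0),1)
    cv2.imwrite(f"pics/{n}o.png",cv2.resize(im[130:290,180:320,::-1],None,fx=2.8,fy=2.8))
cv2.imwrite("pics/po.png",np.hstack([cv2.imread("pics/pao.png"),cv2.imread("pics/pbo.png")]))
# probe reach
for x,y,a in ((.382,.236,0),(.356,-.254,0)):
  for z in (.02,.12):
    for k in np.arange(0,3.14,.5):
      print(z,k,arm.inverse_kinematics([x,y,z],rv(near(k,x,y))) is not None,end=';')
E
```

```text
pa [ 0.3831  0.2412  0.3923 50.3821 34.3991]
pb [ 0.3563 -0.256  -0.5869 50.1465 33.6018]
0.02 0.0 True;0.02 0.5 True;0.02 1.0 True;0.02 1.5 True;0.02 2.0 True;0.02 2.5 True;0.02 3.0 True;0.12 0.0 True;0.12 0.5 True;0.12 1.0 True;0.12 1.5 True;0.12 2.0 True;0.12 2.5 True;0.12 3.0 True;0.02 0.0 True;0.02 0.5 True;0.02 1.0 True;0.02 1.5 True;0.02 2.0 True;0.02 2.5 True;0.02 3.0 True;0.12 0.0 True;0.12 0.5 True;0.12 1.0 True;0.12 1.5 True;0.12 2.0 True;0.12 2.5 True;0.12 3.0 True;
```

View pics/po.png

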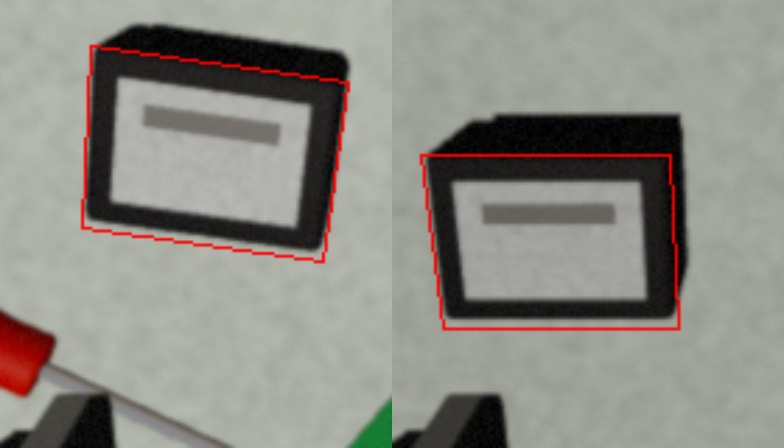

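```bash
cat >> h.py <<'E'
GD=arm.grip_depth
def fz(): return np.array(arm.get_state()["ft_force"])
def lin(x,y,z,v=.15): arm.movel([x,y,z],max_speed=v)
def pickpack(x,y,t,h=.050):
    """t: yaw of pack long axis. squeeze long axis first, then short axis"""
    arm.gripper_open()
    for k,a in enumerate((t+np.pi/2,t)):      # tool y = (sin a,-cos a): a=t+90 closes along long axis
        ptp(x,y,h+GD+(.06 if k==0 else 0)+.0,a)
        if k==0: lin(x,y,h+GD)
        arm.grasp(20 if k==0 else 60); print("width",arm.get_state()["grip_width"])
        if k==0: arm.gripper_open(); lin(x,y,h+GD+.045,.2); ptp(x,y,h+GD+.045,t); 
    lin(x,y,.18,.2)
def insert(well,h=.050,dx=0,dy=0):
    p=cad2w([-.0475+dx,-.098+.08*well+dy,0],CAD)[0]; a=CAD[2]+np.pi/2
    ptp(p[0],p[1],.075+h+GD,a); arm.wait(.3); f0=fz(); z=.046
    lin(p[0],p[1],z+h+GD,.1)
    while z>.0181:
        z-=.0015; lin(p[0],p[1],z+h+GD,.03); f=fz()-f0
        if np.linalg.norm(f)>12: print("z",round(z,4),f.round(1))
        if f[2]>25: return z,f
    return z,f
E
python3 - <<'E'
from h import *
pickpack(.3563,-.256,-.5869)
print(T(),arm.get_state()["grip_width"])
cam("wrist","hold1")
print(insert(0),T(),arm.get_state()["grip_width"])
cam("wrist","ins1")
cv2.imwrite("pics/m2.png",cv2.resize(np.hstack([cv2.imread("pics/hold1.png"),cv2.imread("pics/ins1.png")]),(800,250),interpolation=cv2.INTER_AREA))
E
```

```text
width 0.06586445711179163
width 0.04923780304129466
12.4 0.04921944335185864
z 0.0175 [-9.5  4.5 33.5]
(0.017499999999999974, array([-9.47096638,  4.51164624, 33.49323205])) 19.8 0.04917464513173263
```

View pics/m2.png

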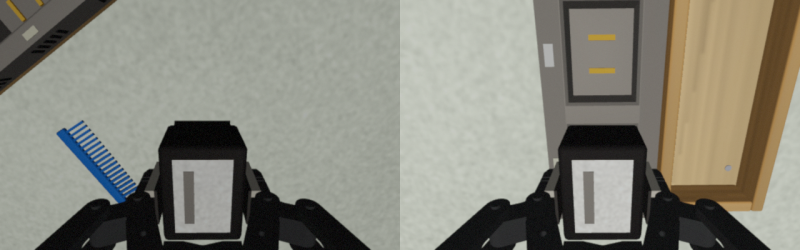

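The first pack went straight home: force only appeared as the shoulder met the deck. Next is pack A, which I'll re-measure first in case it was knocked.

```bash
python3 - <<'E'
from h import *
arm.gripper_open(); s=arm.get_state()["tool_pos"]; lin(s[0],s[1],.22,.25)
ptp(.43,.26,.25,np.arctan2(.26,.43)+np.pi/2); arm.wait(.2); c=cam("wrist","pa2")
L=label(c,(256,190)); print(np.round(L,4))
if abs(L[3]-50)<3 and abs(L[4]-34)<3:
    pickpack(*L[:3]); r=insert(1); print(r,T(),arm.get_state()["grip_width"])
    if r[0]<.019:
        arm.gripper_open(); s=arm.get_state()["tool_pos"]; lin(s[0],s[1],.24,.25)
        ptp(.57,-.17,.32,np.pi/2-.28); arm.wait(.2); cam("wrist","cad2"); cam("top","t2")
        cv2.imwrite("pics/m3.png",np.vstack([cv2.imread("pics/cad2.png")[:300],cv2.imread("pics/t2.png")[120:340]]))
E
```

```text
[ 0.3831  0.2412  0.3926 50.3971 34.3893]
width 0.0653695310897761
width 0.04912879550759093
z 0.043 [-4.6 -3.2 12.5]
z 0.0415 [-7.1 -6.1 26.1]
(0.041499999999999995, array([-7.05136172, -6.12245662, 26.07327735])) 31.2 0.049253880301164954
```

```bash
python3 - <<'E'
from h import *
s=arm.get_state(); p=s["tool_pos"]; lin(p[0],p[1],p[2]+.008,.1); cam("wrist","st1"); cam("scene","sc1")
lin(p[0],p[1],p[2]+.03,.1); cam("wrist","st2")
print(s["tool_pos"],arm.get_state()["tcp_rot"],rv(near(CAD[2]+np.pi/2,.55,-.18)))
a=cv2.imread("pics/st1.png"); b=cv2.imread("pics/ins1.png"); d=cv2.imread("pics/sc1.png")[150:250,200:360]
cv2.imwrite("pics/m4.png",np.vstack([np.hstack([x[100:400,120:520] for x in (a,b)]),np.hstack([cv2.resize(d,(480,300)),np.zeros((300,320,3),np.uint8)])]))
E
```

```text
[ 0.55355987 -0.18674127  0.14693367] [2.23395302e+00 2.20879912e+00 4.88272595e-05] [2.23395709e+00 2.20885493e+00 1.35253356e-16]
```

View pics/m4.png

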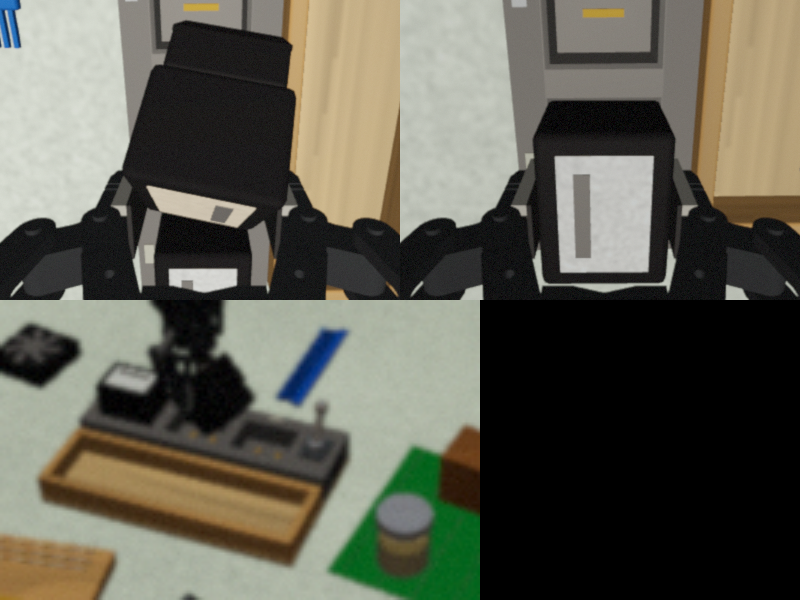

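The second pack has rotated in the grip. The low approach from +y at 75 mm must have dragged it over the switch ball, whose top is at 95 mm. I'll work out its pose in the hand from the corners, set it down upright with a tilted tool and re-grasp it.

```bash
python3 - <<'E'
from h import *
c=load("st1"); s=arm.get_state()
O=np.array([(33,25,24),(33,-25,24),(33,-25,64),(33,25,64),(25,17,64),(25,-17,64),(30,22,3),(30,-22,3)],float)*1e-3
U=np.array([(153,67),(297,93),(284,205),(125,178),(147,186),(257,210),(175,22),(291,42)],float)+[120,100]
K=np.array([[foc(c),0,c["cx"]],[0,foc(c),c["cy"]],[0,0,1]])
ok,r,t=cv2.solvePnP(O,U,K,None,flags=cv2.SOLVEPNP_SQPNP); ok,r,t=cv2.solvePnP(O,U,K,None,r,t,True)
print("err",(cv2.projectPoints(O,r,t,K,None)[0].reshape(-1,2)-U).round(1).tolist())
W=np.linalg.inv(c["world_to_cam"]); Rp=W[:3,:3]@cv2.Rodrigues(r)[0]; p=W[:3,:3]@t.ravel()+W[:3,3]
Rt=R.from_rotvec(s["tcp_rot"]).as_matrix(); tp=np.array(s["tool_pos"])-[0,0,.022]  # st1 taken 22 mm lower
Rpt=Rt.T@Rp; ptl=Rt.T@(p-tp); np.savez("inhand.npz",R=Rpt,p=ptl)
print("pack in world axes\n",Rp.round(2),"\norigin in tool",ptl.round(3),"width",s["grip_width"])
# tool poses that make the pack upright with underside at z=.003, for any yaw, at several places
for x,y in ((.383,.241),(.42,.25),(.40,-.28),(.43,-.28),(.46,.2)):
    best=[]
    for k in np.arange(-3.1,3.1,.1):
        Rtool=R.from_euler('z',k).as_matrix()@Rpt.T; pos=np.array([x,y,.003])-Rtool@ptl
        hi=pos+[0,0,.12]
        ok=[arm.inverse_kinematics(q,R.from_matrix(Rtool).as_rotvec()) is not None for q in(pos,hi)]
        if all(ok): best.append((round(k,1),pos.round(3).tolist()))
    print(x,y,len(best),best[::6])
E
```

```text
err [[0.8, -1.9], [-1.1, -2.5], [1.4, 4.0], [-2.3, -0.5], [4.0, 1.3], [-2.4, -2.7], [0.4, 1.1], [-0.8, 0.9]]
pack in world axes
 [[ 0.04 -0.98 -0.19]
 [ 0.67  0.17 -0.72]
 [ 0.74 -0.1   0.66]] 
origin in tool [0.045 0.011 0.09 ] width 0.04919207896283521
0.383 0.241 51 [(np.float64(-3.1), [0.347, 0.244, 0.098]), (np.float64(-1.5), [0.381, 0.205, 0.098]), (np.float64(-0.9), [0.401, 0.21, 0.098]), (np.float64(-0.3), [0.416, 0.226, 0.098]), (np.float64(0.3), [0.419, 0.247, 0.098]), (np.float64(0.9), [0.409, 0.266, 0.098]), (np.float64(1.5), [0.39, 0.277, 0.098]), (np.float64(2.1), [0.369, 0.275, 0.098]), (np.float64(2.7), [0.353, 0.261, 0.098])]
0.42 0.25 56 [(np.float64(-3.1), [0.384, 0.253, 0.098]), (np.float64(-1.9), [0.404, 0.218, 0.098]), (np.float64(-1.3), [0.425, 0.214, 0.098]), (np.float64(-0.7), [0.444, 0.223, 0.098]), (np.float64(-0.1), [0.455, 0.242, 0.098]), (np.float64(0.5), [0.454, 0.263, 0.098]), (np.float64(1.1), [0.441, 0.28, 0.098]), (np.float64(1.7), [0.42, 0.286, 0.098]), (np.float64(2.3), [0.4, 0.28, 0.098]), (np.float64(2.9), [0.386, 0.263, 0.098])]
0.4 -0.28 56 [(
[... 656 characters left out ...]
0.098]), (np.float64(-0.1), [0.465, -0.288, 0.098]), (np.float64(0.5), [0.464, -0.267, 0.098]), (np.float64(1.1), [0.451, -0.25, 0.098]), (np.float64(1.7), [0.43, -0.244, 0.098]), (np.float64(2.3), [0.41, -0.25, 0.098]), (np.float64(3.0), [0.395, -0.27, 0.098])]
0.46 0.2 57 [(np.float64(-3.1), [0.424, 0.203, 0.098]), (np.float64(-2.0), [0.441, 0.169, 0.098]), (np.float64(-1.4), [0.461, 0.164, 0.098]), (np.float64(-0.8), [0.482, 0.171, 0.098]), (np.float64(-0.2), [0.494, 0.188, 0.098]), (np.float64(0.4), [0.495, 0.209, 0.098]), (np.float64(1.0), [0.484, 0.228, 0.098]), (np.float64(1.6), [0.464, 0.236, 0.098]), (np.float64(2.2), [0.443, 0.232, 0.098]), (np.float64(2.8), [0.428, 0.217, 0.098])]
```

```bash
python3 - <<'E'
from h import *
d=np.load("inhand.npz"); x,y=.40,-.28
p=arm.get_state()["tool_pos"]; lin(p[0],p[1],.26,.2)
best=None
for k in np.arange(2.1,3.3,.1):
    Rt=R.from_euler('z',k).as_matrix()@d["R"].T; pos=np.array([x,y,.004])-Rt@d["p"]; v=R.from_matrix(Rt).as_rotvec()
    q=arm.inverse_kinematics(pos+[0,0,.12],v); q2=arm.inverse_kinematics(pos,v)
    if q is None or q2 is None: continue
    c=np.abs(np.array(q)-arm.get_state()["q"]).max()
    if best is None or c<best[0]: best=(c,k,pos,v,Rt)
c,k,pos,v,Rt=best; print(c,k,pos,Rt[:,2].round(2))
arm.move_ptp(pos+[0,0,.12],v); arm.wait(.3); f0=fz()
arm.movel(pos+[0,0,.01],max_speed=.12)
for i in range(18):
    z=.01-.001*i; arm.movel(pos+[0,0,z],max_speed=.03); f=fz()-f0
    if f[2]>5: break
print("contact",z,f.round(1),T())
arm.gripper_open(); arm.wait(.3)
q=np.array(arm.get_state()["tool_pos"])
arm.movel(q-Rt[:,2]*.09,max_speed=.15)
ptp(.42,-.28,.27,np.arctan2(-.28,.42)+np.pi/2); arm.wait(.2); cc=cam("wrist","pc"); cam("scene","sc2")
print(proj(cc,[x,y,.064]).round(),T())
cv2.imwrite("pics/m5.png",np.hstack([cc["pixels"][:,:,::-1][:300,:500],cv2.resize(cv2.imread("pics/sc2.png")[140:260,180:300],(300,300))]))
E
```

```text
1.9239588338379343 3.200000000000001 [ 0.36381018 -0.27717967  0.09896443] [ 0.74 -0.05 -0.66]
contact -0.006 [ 2.7  1.3 12. ] 39.9
[304. 203.] 43.4
```

View pics/m5.png

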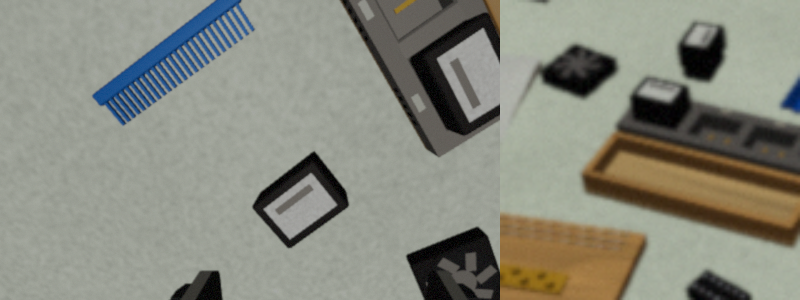

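The pack stands upright again, label at (302,203). I'll re-grasp it and insert it with a high approach.

```bash
sed -i 's/ptp(p\[0\],p\[1\],.075+h+GD,a)/ptp(p[0],p[1],.135+h+GD,a)/; s/lin(x,y,.18,.2)$/lin(x,y,.245,.25)/' h.py; python3 - <<'E'
from h import *
L=label(load("pc"),(302,203)); print(np.round(L,4))
pickpack(*L[:3]); r=insert(1); print(r,T(),arm.get_state()["grip_width"])
if r[0]<.019:
    arm.gripper_open(); s=arm.get_state()["tool_pos"]; lin(s[0],s[1],.24,.25)
    ptp(.59,-.13,.32,np.pi/2-.28); arm.wait(.2); 
    cam("wrist","cad2"); cam("top","t2")
    cv2.imwrite("pics/m3.png",np.vstack([cv2.imread("pics/cad2.png")[:300],cv2.imread("pics/t2.png")[120:340]]))
E
```

```text
[ 0.3951 -0.282   0.0671 49.7841 34.0704]
width 0.0657103381683548
width 0.0490366986457728
z 0.0175 [-9.9  2.2 35.8]
(0.017499999999999974, array([-9.94911411,  2.16999677, 35.80627321])) 56.1 0.049064233923279015
```

View pics/m3.png

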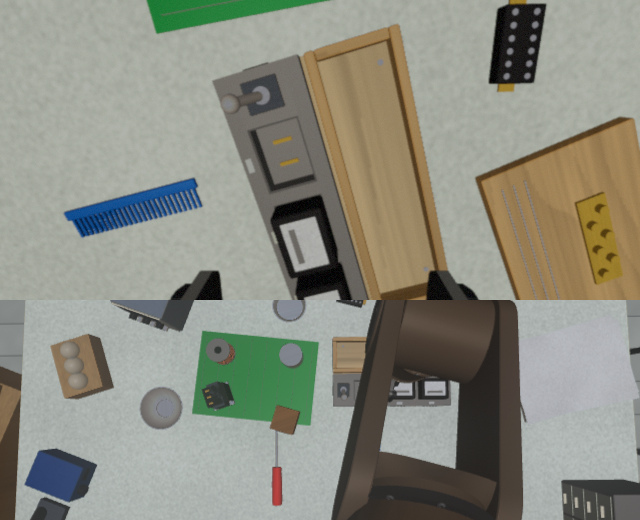

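Both packs are home in wells 0 and 1, and the switch is still off at (232,102). The speaker has been knocked to about (285,240) in the top view. Switch next, then a close view of the mat.

```bash
python3 - <<'E'
from h import *
arm.grasp(20)
a=CAD[2]; P=lambda x,z=.152:cad2w([x,.122,z],CAD)[0]
b=P(-.12); arm.move_ptp([b[0],b[1],.25],rv(near(a,b[0],b[1]))); 
arm.movel(b,max_speed=.2); arm.wait(.3); f0=fz(); arm.movel(P(-.09),max_speed=.1)
for x in np.arange(-.087,-.030,.003):
    arm.movel(P(x),max_speed=.05); f=fz()-f0; print(round(x,3),f.round(1)[:1],end=' ')
    if np.linalg.norm(f)>10: break
p=P(x-.03); arm.movel(p,max_speed=.1); arm.movel([p[0],p[1],.25],max_speed=.25); arm.gripper_open()
ptp(.59,-.10,.32,np.pi/2-.28); c1=cam("wrist","sw")
ptp(.56,.17,.31,np.arctan2(.17,.56)+np.pi/2); arm.wait(.2); c2=cam("wrist","mat2"); print(T())
m=np.zeros((600,800,3),np.uint8); m[:400,:640]=c2["pixels"][:,:,::-1]; m[400:,:300]=c1["pixels"][:200,150:450,::-1]; cv2.imwrite("pics/m6.png",m)
E
```

```text
-0.087 [-0.1] -0.084 [-0.1] -0.081 [-0.5] -0.078 [-0.2] -0.075 [1.] -0.072 [0.6] -0.069 [1.] -0.066 [0.1] -0.063 [-0.] -0.06 [1.5] -0.057 [0.5] -0.054 [0.7] -0.051 [-0.1] -0.048 [-0.8] -0.045 [-12.9] 69.6
```

View pics/m6.png

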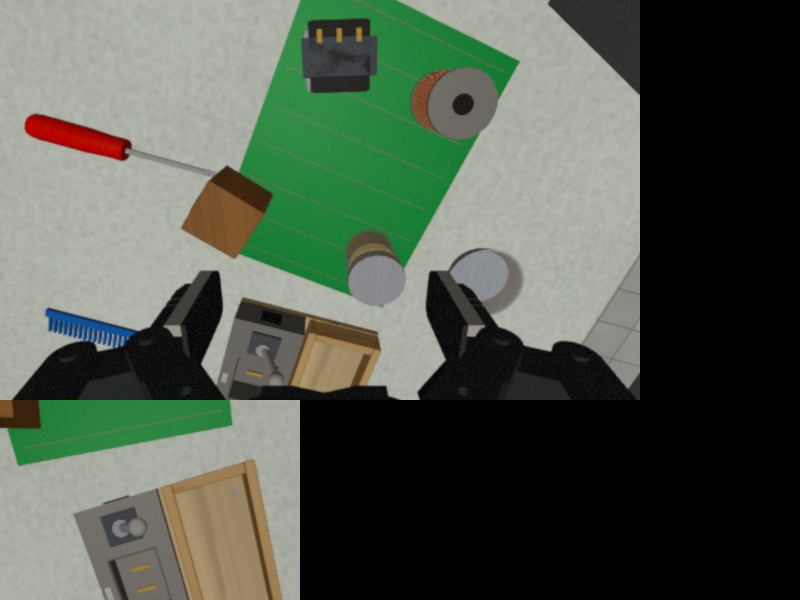

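The switch is on (ball now to the right of its pivot), and the push met a hard stop. Next are nadir views of the four remaining items, segmented automatically.

```bash
python3 - <<'E'
from h import *
c=load("mat2"); tiles=[]
for n,u,v,z in (("spk",224,218,.066),("trafo",340,57,.064),("reel",459,104,.066),("jar",377,280,.07)):
    x,y=ray(c,u,v,z); b=np.arctan2(y,x); a=b+np.pi/2
    tx,ty=x-.081*np.cos(a),y-.081*np.sin(a)
    for _ in range(3): a=np.arctan2(ty,tx)+np.pi/2; tx,ty=x-.081*np.cos(a),y-.081*np.sin(a)
    ptp(tx,ty,.24,a); arm.wait(.2); d=cam("wrist","n_"+n); p=proj(d,[x,y,z]).round().astype(int)
    print(n,np.round([x,y],4),p,T())
    im=cv2.copyMakeBorder(d["pixels"],100,100,100,100,cv2.BORDER_CONSTANT)[p[1]:p[1]+200,p[0]:p[0]+200,::-1]
    tiles.append(cv2.resize(im,(300,300),interpolation=cv2.INTER_CUBIC))
cv2.imwrite("pics/m7.png",np.vstack([np.hstack(tiles[:2]),np.hstack(tiles[2:])]))
E
```

```text
spk [0.4819 0.1041] [322  85] 70.6
trafo [0.544  0.2698] [324  82] 71.6
reel [0.6517 0.2634] [325  84] 72.4
jar [0.6404 0.0851] [323  86] 73.4
```

View pics/m7.png

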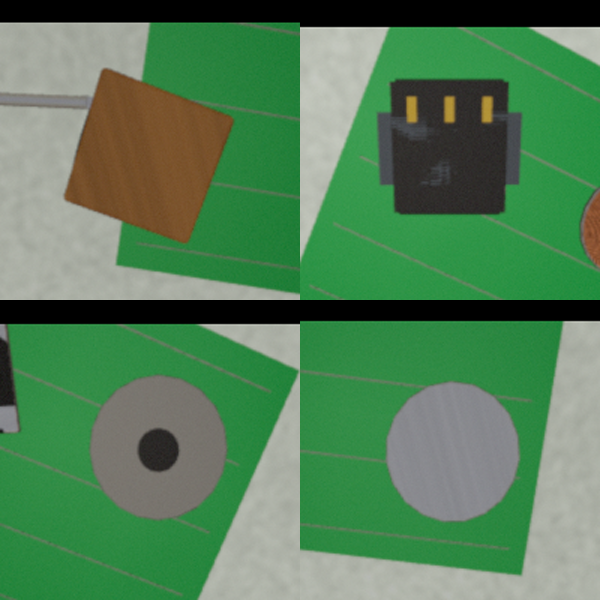

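All four are clear in the nadir tiles (scale 1.5, centre 150,150):
- **Speaker corners:** (104,68), (233,121), (187,243), (65,198)
- **Transformer centre:** (149,147), own x along the image horizontal
- **Reel:** (158,148)
- **Jar:** (152,152)

Now I'll move them into the tray, starting at the -y end.

```bash
cat > place.py <<'E'
from h import *
import sys
P={"spk":(322,85),"trafo":(324,82),"reel":(325,84),"jar":(323,86)}
def w(n,t,z): 
    u=np.array(P[n])+(np.array(t)-150)/1.5; return ray(load("n_"+n),u[0],u[1],z)
def grasp_of(n):
    if n=="jar": return *w(n,(152,152),.07),CAD[2]+np.pi/2,.058
    if n=="reel": return *w(n,(158,148),.066),0.,.060
    if n=="trafo":
        l,r=w(n,(79,113),.064),w(n,(220,113),.064); c=w(n,(149,146.5),.064); t=np.arctan2(*(r-l)[::-1]); return c[0],c[1],t,.056
    q=[w(n,t,.066) for t in ((104,68),(233,121),(187,243),(65,198))]
    d=(q[1]-q[0])+(q[2]-q[3]); e=(q[2]-q[1])+(q[3]-q[0]); print("sides",np.linalg.norm(d)/2,np.linalg.norm(e)/2)
    c=np.mean(q,0); return c[0],c[1],np.arctan2(d[1],d[0]),.058     # closes perpendicular to d
def go(n,yc,h=.050):
    x,y,a,wd=grasp_of(n); print(n,np.round([x,y,a],4))
    arm.gripper_open(); ptp(x,y,.20,a); lin(x,y,h+GD,.15); arm.grasp(50); g=arm.get_state()["grip_width"]; print("width",round(g,4))
    assert abs(g-wd)<.006
    lin(x,y,.245,.25); assert arm.get_state()["grip_width"]>.05
    p=cad2w([.0435,yc,0],CAD)[0]; ptp(p[0],p[1],.245,CAD[2]+np.pi/2); arm.wait(.3); f0=fz()
    lin(p[0],p[1],.012+h+GD,.15)
    for z in np.arange(.011,.005,-.001):
        lin(p[0],p[1],z+h+GD,.03); f=fz()-f0
        if f[2]>5: break
    print("down z",round(z,4),f.round(1)); arm.gripper_open(); lin(p[0],p[1],.245,.25); print(T())
for n,y in (("jar",-.100),("reel",-.0335),("trafo",.033),("spk",.100)):
    if n in sys.argv[1:]: go(n,y)
E
python3 place.py jar reel trafo
```

```text
jar [0.641  0.084  1.5595]
width 0.0571
down z 0.009 [-0.7  0.1  7.8]
80.4
reel [0.6548 0.265  0.    ]
width 0.0589
down z 0.009 [-1.6  1.7  9.3]
89.3
trafo [0.543  0.271  0.3245]
width 0.0553
down z 0.009 [-1.3 -0.2  6.7]
97.8
```

```bash
python3 place.py spk && python3 - <<'E'
from h import *
ptp(.60,-.06,.36,np.pi/2-.1); arm.wait(.2); c1=cam("wrist","fin")
ptp(.35,.45,.35,2.5); c2=cam("top","tfin"); c3=cam("scene","sfin"); print(T())
m=np.zeros((600,800,3),np.uint8); m[:300,:480]=cv2.resize(c1["pixels"],(480,300))[:,:,::-1]; 
m[:300,480:]=cv2.resize(c2["pixels"][140:240,320:460],(320,300))[:,:,::-1]
m[300:]=cv2.resize(c3["pixels"][130:290,150:470],(800,300))[:,:,::-1]; cv2.imwrite("pics/m8.png",m)
E
```

```text
sides 0.05817619545362663 0.055577043505711556
spk [ 0.4808  0.0996 -0.3079]
width 0.0571
down z 0.008 [-5.9  1.3 18.9]
105.4
108.4
```

View pics/m8.png

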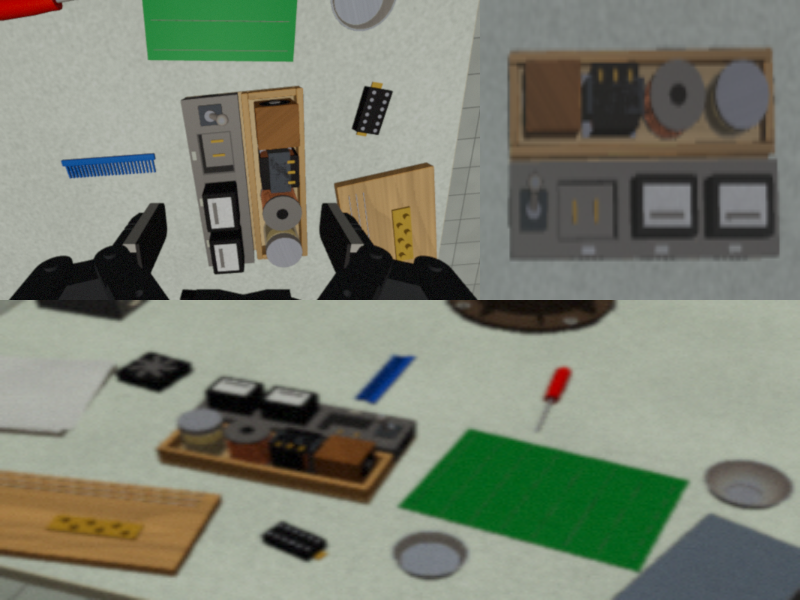

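The pictures show all four items upright in the tray, both packs home, the switch on and the bystanders where they were. The arm is clear, so I'm handing in.

```bash
python3 -c "
from plant import arm
print(arm.finish_job())"
```

```text
the job is handed in; nothing more can be done
None
```

I handed the job in at about 108 s: both packs present are home in wells 0 and 1, the switch is on, and the jar, reel, transformer and speaker stand upright in the tray. The judge's result wasn't shown. On the way, the second pack was tilted in the grip, probably by the switch, so I set it down upright and re-inserted it.

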